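# Hook the bar bracket into the slotted upright and press it down to lock

## Task

Take the green bar bracket from the counter, hook it into the slot of the slotted upright, and press it down until the red catch inside the upright snaps out over the hook and locks it; then let go and leave it hanging there. Feel your way in, never forcing the bracket against the upright with more than about 3 kg (30 N) of push, and leave the mugs, jug, tamper and bottle where they stand.

Things in the scene. Friction and masses are not known exactly. Their poses are not given: they have to be found in the camera images.
- upright: Slotted upright fixed to the counter: dark steel channel 54 mm wide, 34 deep, 175 high, on a grey base plate 10 mm thick (40 mm out in front of the face, 50 to either side). Origin: on the counter under the middle of the front face. x points into the face (the way the hook enters; x = 0 is the face), y along the face, z up. Its bright steel strip is told under strip_mark.
- strip_mark (a point): Point of the upright at x = 0, y = 0, z = 110 mm, axes as the upright. The face here is a steel strip 4 mm thick with one slot, 12 mm wide, 28 mm high, centred on y = 0. The strip was clamped by hand at a height no reading gives: the slot's bottom edge is anywhere from 15 mm below to 15 mm above this point, and must be seen or felt for. It does not move.
- tab_mark (a point): Point of the upright at x = 0, y = 0, z = 66 mm, axes as the upright. An orange spring tab, 28 mm wide, stands out 11 mm from the face, its free top 44 mm below the slot's true bottom edge (so up to 15 mm above or below this point). The bracket's plate lands on it and pushes it down 8 mm when home: about 1.5 N at first, 6 N at the end.
- bracket: Loose green metal bracket, 0.18 to 0.34 kg, standing on the counter. Origin: underside, middle of the back face of its plate; x points out of the back (as the hook does), z up. Plate x -10 to 0, 36 wide, 78 high (mm). Bar 12 wide, z 56 to 78, from the plate to x = -130, where a leg goes down to a 44 mm wide crossbar. Hook: see hook_root.
- hook_root (a point): Bracket point x = 0, y = 0, z = 52 mm (axes as the bracket): underside of the hook's neck at the plate. Steel hook 8 mm wide: neck x 0 to 11, z 52 to 62; lip x 5.5 to 11, hanging to z = 40. It enters the slot while this point is 12 to 18 mm above the slot's bottom edge; push in until the plate meets the face (a spring catch yields 4 mm, about 4 N).
- bar_grip (a point): Place to grip the bracket: middle of its bar, at x = -50, y = 0, z = 67 mm of the bracket (bar 12 mm wide, 22 mm high, free below and beside); axes as the bracket.
- press_pad (a point): Centre of the top of the red pad on the bracket's plate (25 x 28 mm), x = -15, y = 0, z = 81 mm of the bracket, axes as the bracket: press down here. Hooked in, it goes down until the neck sits on the slot's bottom edge, and about 2 mm before that the catch snaps out over the neck (5 to 14 N of push in all). Let go before the lip is some mm behind the strip, the catch pushes it out.
- pawl (a joint): Position of the red spring catch inside the upright, in m: 0 = sprung out (empty slot, or locked over the hook), about 0.004 while the hook is in the slot at full depth but not yet locked. Its red tail shows at the back of the upright.
- green_mug: Green mug, 80 mm across, 85 mm high, origin under its middle. Leave it.
- blue_mug: Blue mug, 80 mm across, 85 mm high, origin under its middle. Leave it.
- copper_jug: Copper milk jug, 86 mm across, 110 mm high, origin under its middle. Leave it.
- tamper: Steel coffee tamper, 58 mm across, 92 mm high, origin under its middle. Leave it.
- bottle: Clear bottle with a blue cap, 68 mm across, 200 mm high, origin under its middle. Leave it.

How it is judged (in metres and radians):
On the way, in this order (a step that is already met when the one before it is completed fails the run):
1. the hook is in the slot at full depth, pushing the red catch back (x of hook_root in the frame of upright between -0.004 and 0.003 m and value of joint pawl above 0.002 m), for 0.1 s.
2. the bracket is pressed home and the catch has snapped out over the hook (x of hook_root in the frame of upright between -0.003 and 0.003 m and y of hook_root in the frame of upright between -0.005 and 0.005 m and angle between bracket's own z axis and vertical below 0.1 rad and angle between the x axis of bracket and the x axis of upright, either way round below 0.12 rad and value of joint pawl below 0.0008 m), for 0.2 s.
At the end, for the whole second after the job is handed in: The bracket hangs locked in the upright: hook root within 3 mm of the face plane and 5 mm of the slot's middle, bracket upright within 0.1 rad and square to the face within 0.12 rad, the red catch out over the hook (joint pawl under 0.8 mm), at rest and let go (all of step 2 and linear speed of bracket below 0.02 m/s and contact force between the fingers and bracket below 0.1 N); the robot touches nothing.
It fails at once if the bracket is forced against the upright with more than 90 N, all contacts added up (contact force between bracket and upright above 90 N).
It fails at once if a mug, the jug, the tamper or the bottle is moved by more than 20 mm (distance of any of green_mug, blue_mug, copper_jug, tamper, bottle from where it was at the start of the episode above 0.02 m).
It also fails if it takes over 61 s, if anything falls off the work surface, if the arm or the gripper's body presses on something with over 40 N, if the wrist force passes 120 N, or if a joint passes its speed limit or range.

## Robot

A 6-joint arm with a two-finger parallel gripper is mounted at the origin on the work surface. World frame = base frame: x ahead of the robot, y to its left, z up, the work surface at z = 0. Lengths are in m, angles in degrees, forces in N, time in s.
With the tool pointing down it reaches from about 0.35 to 0.875 m from the base axis. Payload 4.2 kg.
Tool frame: the origin (TCP) lies between the finger pads; the fingertips stand 8 mm ahead of it and the grasp point (between the pads) lies 11 mm behind it; x points along the fingers, y is the direction in which the jaws open and shut, and the axes are right-handed (so a half turn about x gives the same grasp; the last joint's range is limited). The gripper opens to 87 mm and grips with 3 to 60 N. Pads are 19 mm wide; open, the fingers measure 117 mm over their backs; the gripper's body (75 mm by 190 mm) begins 51 mm behind the grasp point.
Start: joints at [-56.574, 22.042, 0.453, 0, -68.411, -14.817], TCP at [0.199, -0.592, 0.201] pointing down, gripper open.
Joint ranges: [-179.83, 179.83], [-69.29, 118.12], [-61.27, 80.66], [-181.25, 117.63], [-171.15, -9.14], [-177.46, 177.46]. Speed limits (degrees/s): [159.86, 159.86, 180, 180, 180, 180].

## Interface

Orientations are given as a 3x3 rotation matrix whose columns are the frame's x, y, z axes.
In Python, from station import r gives the robot as it stands. The module is installed in compiled form; this text tells all that it offers.
- The arm moves only by the tool move_arm, never from a script. Its argument "increments" is one flat list of numbers, 7 for each row, row after row: the turn, a rotation vector about the tool's x, y, z in degrees, then the shift along the tool's x, y, z in m, then the finger opening in m, from 0 to 0.087. A call has 1 to 12 rows; each row is the pose to reach, as a shift and turn from the pose commanded when the call began, along the tool's axes at that moment; what a row does not reach only later rows make up. A row lasts 1/12 s, in which the tool goes at most 41.7 mm and 7.16 degrees, less where a joint would pass 70% of its speed; a pose out of reach is approached as far as the arm can. A call with a gripper value outside its range is refused whole. The fingers move at their own pace and stop on an object; the grip force is fixed at half the most. Time passes only in rows, so rows that repeat a pose let the fingers close. It gives the time, the measured TCP pose, the force and the opening at its end, in the units of the state.
- r.sense(): the state, without advancing time (a new reading comes with each control period).
- r.capture(name): name is "scene" or "top"; returns the picture (420x560x3 uint8, red, green, blue); there is no depth.
- r.calibration(name): a dict with "fx", "fy", "cx", "cy" (pixels), "rvec" (rotation vector, rad) and "tvec" (3), from world to camera coordinates, as OpenCV has them. Camera axes: x right, y down, z forward; pixel columns grow to the right and rows downward; lengths in m; the calibration is good to about 2 mm. A picture is of the moment at which its call begins. calibration takes no time and is no camera call.
- r.finish_job(): hands the job in, once; it reports no verdict.
The state is a dict: "time_s": time; "joints": joint angles; "joint_velocities": joint speeds; "effort": joint torques, N m; "tcp_pos": TCP position; "ee_rot": TCP orientation; "wrist_force": force on the tool from outside, world axes, zero at the start; "moment": the same for the moment, N m; "gripper_width": opening from 0.0 (shut) to 1.0 (fully open).
Only numpy, scipy, OpenCV 4.12 (cv2) and the standard library are available. Lean on these libraries where they do the work, as an engineer would, in place of code of your own. Each camera call takes 0.05 s, during which the arm holds its last target.

## Working session

There is one attempt and no reset: what is moved stays moved. The work goes in short steps, Python scripts to look and compute and a tool call to move; the robot and the scene stay as the last step left them, time stands still between calls to the robot, and variables do not carry over. Pictures are saved under pics/ and viewed, and the job is handed in when it is done.

Besides the shell and the picture viewer there is one more tool, called after "Call:" as name(argument=value, ...), one argument or row to a line, values as JSON. move_arm: Moves the arm, as the interface text tells. Its arguments: {"type":"object","properties":{"increments":{"type":"array","items":{"type":"number"}}},"required":["increments"]}

```bash
mkdir -p pics
python3 - <<'E'
from station import r
import cv2
s=r.sense();print({k:s[k] for k in ('time_s','tcp_pos','ee_rot','wrist_force','gripper_width')})
for n in('scene','top'):
    print(n,r.calibration(n))
    im=r.capture(n);cv2.imwrite(f'pics/{n}0.png',im[:,:,::-1])
E
```

```text
{'time_s': 0.0, 'tcp_pos': array([ 0.19927997, -0.59169673,  0.20006229]), 'ee_rot': array([[-7.51666556e-04, -3.18942509e-01,  9.47773766e-01],
       [ 2.02615342e-03,  9.47771602e-01,  3.18943388e-01],
       [-9.99997665e-01,  2.16007413e-03, -6.61817612e-05]]), 'wrist_force': array([-0.13062096, -0.86908694,  0.56715398]), 'gripper_width': 0.9989523445257031}
scene {'fx': 426.74890737860915, 'fy': 426.74890737860915, 'cx': 281.93600317232926, 'cy': 208.04559673675868, 'rvec': array([ 2.1381916 ,  1.11277471, -0.42990874]), 'tvec': array([-0.32801461, -0.3021008 ,  1.75676572])}
top {'fx': 539.593003975883, 'fy': 539.593003975883, 'cx': 277.61090961208254, 'cy': 204.96177845972292, 'rvec': array([ 2.17168035, -2.1214888 ,  0.11126909]), 'tvec': array([-0.01107414,  0.61503818,  1.46199854])}
```

View pics/scene0.png

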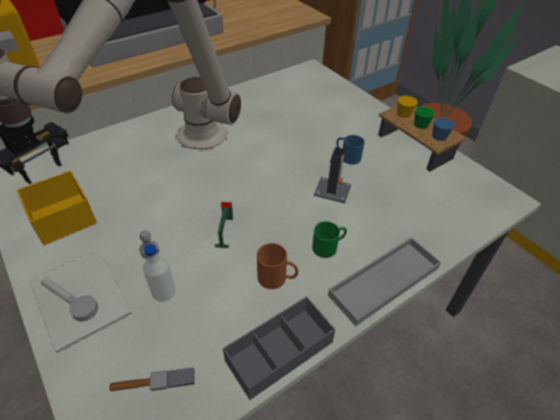

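View pics/top0.png

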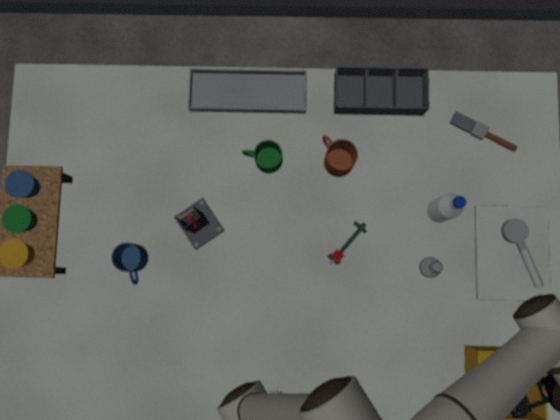

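```bash
cat > h.py <<'E'
import numpy as np,cv2
from station import r
def cam(n):
    c=r.calibration(n);K=np.array([[c['fx'],0,c['cx']],[0,c['fy'],c['cy']],[0,0,1]]);return K,cv2.Rodrigues(c['rvec'])[0],c['tvec'],c['rvec']
def proj(n,P):
    K,R,t,rv=cam(n);return cv2.projectPoints(np.array(P,float).reshape(-1,3),rv,t,K,None)[0].reshape(-1,2)
def ray(n,u,v):
    K,R,t,_=cam(n);d=R.T@np.linalg.solve(K,[u,v,1.]);return -R.T@t,d
def atz(n,u,v,z):
    o,d=ray(n,u,v);return o+d*(z-o[2])/d[2]
def tri(a,b):
    Ps=[]
    for n in('scene','top'):
        K,R,t,_=cam(n);Ps.append(K@np.c_[R,t])
    X=cv2.triangulatePoints(Ps[0],Ps[1],np.array(a,float).reshape(2,1),np.array(b,float).reshape(2,1))
    return (X[:3]/X[3]).ravel()
def crop(im,x0,y0,w,h,s,name):
    cv2.imwrite(name,cv2.resize(im[y0:y0+h,x0:x0+w,::-1],None,fx=s,fy=s,interpolation=cv2.INTER_CUBIC))
E
python3 - <<'E'
from h import *
a=cv2.imread('pics/scene0.png')[:,:,::-1];b=cv2.imread('pics/top0.png')[:,:,::-1]
s=8
f=lambda im,x,y,w,h:cv2.resize(np.ascontiguousarray(im[y:y+h,x:x+w,::-1]),None,fx=s,fy=s,interpolation=cv2.INTER_CUBIC)
cv2.imwrite('pics/c1.png',np.hstack([f(a,205,190,45,70),f(a,308,138,50,70)]))
cv2.imwrite('pics/c2.png',np.hstack([f(b,320,210,50,60),f(b,170,190,50,60)]))
for n,C in(('scene',0),('top',0)):
    K,R,t,_=cam(n);print(n,-R.T@t)
E
```

```text
scene [ 1.35522528 -0.58707891  1.05061271]
top [ 0.42839145 -0.03108548  1.5268755 ]
```

View pics/c1.png

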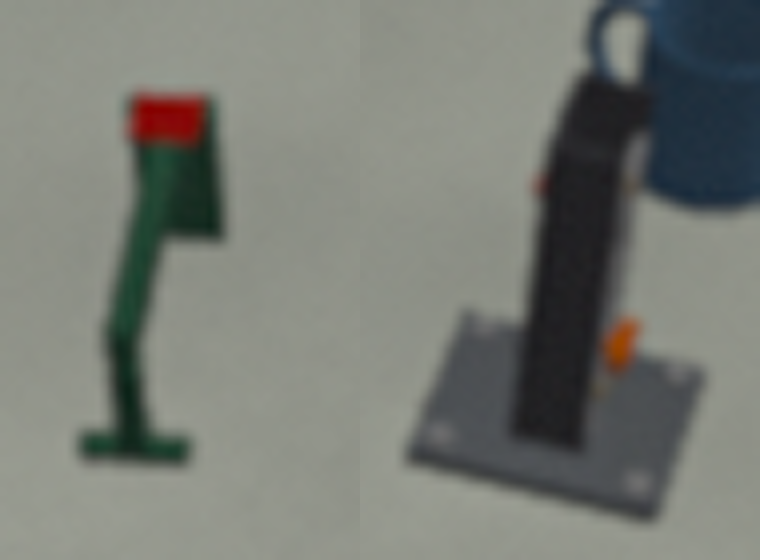

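View pics/c2.png

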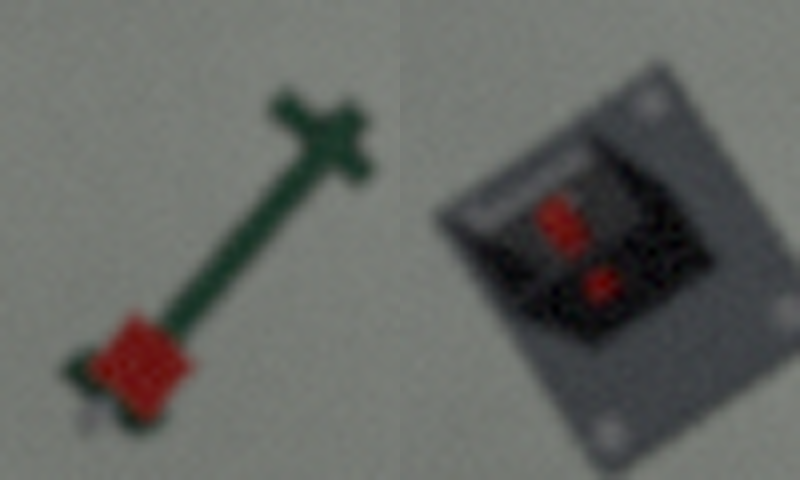

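```bash
cat > fit.py <<'E'
from h import *
from scipy.optimize import minimize
SS=6
def mask(n,T,boxes,roi):
    x0,y0,w,h=roi;m=np.zeros((h*SS,w*SS),np.uint8)
    for b in boxes:
        c=np.array([[b[i],b[2+j],b[4+k]] for i in(0,1) for j in(0,1) for k in(0,1)])/1000.
        p=proj(n,c@T[:3,:3].T+T[:3,3])
        q=((p-[x0,y0]+.5)*SS-.5)*16
        cv2.fillConvexPoly(m,cv2.convexHull(np.round(q).astype(np.int32)),255,cv2.LINE_8,4)
    m=cv2.resize(m,(w,h),interpolation=cv2.INTER_AREA).astype(float)/255
    return cv2.GaussianBlur(m,(0,0),.6)
def alpha(im,roi,fg,ch):
    x0,y0,w,h=roi;p=im[y0:y0+h,x0:x0+w].astype(float);p=p[:,:,ch] if ch is not None else p.max(2)
    bg=np.median(p[p>np.percentile(p,60)]);return np.clip((bg-p)/(bg-fg),0,1)
def pose(x,y,yaw,z=0):
    T=np.eye(4);c,s=np.cos(yaw),np.sin(yaw);T[:2,:2]=[[c,-s],[s,c]];T[:3,3]=[x,y,z];return T
BR=[(-10,0,-18,18,0,78),(-130,-10,-6,6,56,78),(-27.5,-2.5,-14,14,76,81)]
def brk(leg=10,cb=10): return BR+[(-130,-130+leg,-6,6,0,78),(-130,-130+leg,-22,22,0,cb)]
def upr(back=34): return [(-40,back,-50,50,0,10),(0,34,-27,27,0,175)]
E
python3 - <<'E'
from fit import *
A=cv2.imread('pics/scene0.png')[:,:,::-1];B=cv2.imread('pics/top0.png')[:,:,::-1]
print('brackets px',A[225,225],A[205,226],B[245,345],B[256,337],'bg',A[225,215])
print('upr',B[210,188+5],B[238,205],A[170,336],A[193,325],A[170,325])
def run(model,p0,rois,fgs,ch,steps,nuis):
    ims={'scene':A,'top':B};al={n:alpha(ims[n],rois[n],fgs[n],ch) for n in rois}
    def f(p,ns=None):
        T=pose(p[0],p[1],p[2]);return sum(((mask(n,T,model(*p[3:]),rois[n])-al[n])**2).sum() for n in (ns or rois))
    for ns in (None,['top'],['scene']):
        sim=np.vstack([p0]+[np.array(p0)+np.eye(len(p0))[i]*steps[i] for i in range(len(p0))])
        r1=minimize(lambda p:f(p,ns),p0,method='Nelder-Mead',options=dict(initial_simplex=sim,maxiter=500,xatol=1e-5,fatol=1e-3))
        r1=minimize(lambda p:f(p,ns),r1.x,method='Nelder-Mead',options=dict(initial_simplex=r1.x+(sim-sim[0])*.4,maxiter=500,xatol=1e-5,fatol=1e-3))
        print(ns,np.round(r1.x,4),np.degrees(r1.x[2]),r1.fun, 'sep',[(n,round(f(r1.x,[n]),2)) for n in rois])
        if ns is None: best=r1.x
    T=pose(*best[:3])
    for n in rois:
        o=cv2.resize(np.hstack([al[n],mask(n,T,model(*best[3:]),rois[n]),abs(al[n]-mask(n,T,model(*best[3:]),rois[n]))]),None,fx=5,fy=5)
        cv2.imwrite(f'pics/fit_{nuis}_{n}.png',np.clip(o*255,0,255))
p=atz('top',335,258,.0);print(p)
run(brk,[p[0],p[1],np.radians(137),10,10],{'scene':(210,195,35,60),'top':(322,215,50,55)},{'scene':35,'top':30},2,[.006,.006,.05,3,3],'b')
p=atz('top',192,215,.0);print(p)
run(upr,[p[0],p[1],np.radians(214),34],{'scene':(310,144,30,60),'top':(170,193,60,60)},{'scene':80,'top':80},None,[.006,.006,.05,5],'u')
E
```

```text
brackets px [135 138 129] [135   8   9] [36 61 47] [106  20  17] bg [142 145 135]
upr [65 66 66] [67 70 72] [35 33 34] [78 81 84] [139 142 132]
[ 0.4732606  -0.16086407  0.        ]Traceback (most recent call last):
  File "<stdin>", line 20, in <module>
  File "<stdin>", line 12, in run
    res = _minimize_neldermead(fun, x0, args, callback, bounds=bounds,
                               **options)
    fsim[j] = func(sim[j])
              ~~~~^^^^^^^^
    fx = function(np.copy(x), *(wrapper_args + args))
  File "<stdin>", line 12, in <lambda>
  File "<stdin>", line 8, in f
  File "<stdin>", line 8, in <genexpr>
  File "fit.py", line 8, in mask
    p=proj(n,c@T[:3,:3].T+T[:3,3])
  File "h.py", line 6, in proj
    K,R,t,rv=cam(n);return cv2.projectPoints(np.array(P,float).reshape(-1,3),rv,t,K,None)[0].reshape(-1,2)
             ~~~^^^
  File "h.py", line 4, in cam
    c=r.calibration(n);K=np.array([[c['fx'],0,c['cx']],[0,c['fy'],c['cy']],[0,0,1]]);return K,cv2.Rodrigues(c['rvec'])[0],c['tvec'],c['rvec']
ValueError: time passes only in moves, steps and waits
```

```bash
python3 - <<'E'
s=open('h.py').read()
s=s.replace("def cam(n):\n    c=r.calibration(n);","import functools\n@functools.lru_cache\ndef cam(n):\n    c=r.calibration(n);")
open('h.py','w').write(s)
f='''
def run(ims,model,p0,rois,fgs,ch,steps,tag):
    al={n:alpha(ims[n],rois[n],fgs[n],ch) for n in rois}
    def f(p,ns=None):
        T=pose(p[0],p[1],p[2]);return sum(((mask(n,T,model(*p[3:]),rois[n])-al[n])**2).sum() for n in (ns or rois))
    for ns in (None,['top'],['scene']):
        sim=np.vstack([p0]+[np.array(p0)+np.eye(len(p0))[i]*steps[i] for i in range(len(p0))])
        r1=minimize(lambda p:f(p,ns),p0,method='Nelder-Mead',options=dict(initial_simplex=sim,maxiter=400,xatol=1e-5,fatol=1e-3))
        r1=minimize(lambda p:f(p,ns),r1.x,method='Nelder-Mead',options=dict(initial_simplex=r1.x+(sim-sim[0])*.4,maxiter=400,xatol=1e-5,fatol=1e-3))
        print(ns,np.round(r1.x,4),np.degrees(r1.x[2]),r1.fun, 'sep',[(n,round(f(r1.x,[n]),2)) for n in rois])
        if ns is None: best=r1.x
    T=pose(*best[:3])
    for n in rois:
        m=mask(n,T,model(*best[3:]),rois[n])
        o=cv2.resize(np.hstack([al[n],m,abs(al[n]-m)]),None,fx=4,fy=4)
        cv2.imwrite(f'pics/fit_{tag}_{n}.png',np.clip(o*255,0,255))
'''
open('fit.py','a').write(f)
E
cat > f0.py <<'E'
from fit import *
A=cv2.imread('pics/scene0.png')[:,:,::-1];B=cv2.imread('pics/top0.png')[:,:,::-1]
ims={'scene':A,'top':B}
p=atz('top',335,258,.0);print(p)
run(ims,brk,[p[0],p[1],np.radians(137),10,10],{'scene':(210,195,35,60),'top':(322,215,50,55)},{'scene':45,'top':40},2,[.006,.006,.05,3,3],'b')
p=atz('top',192,215,.0);print(p)
run(ims,upr,[p[0],p[1],np.radians(214),34],{'scene':(310,144,30,60),'top':(170,193,60,60)},{'scene':84,'top':76},None,[.006,.006,.05,5],'u')
E
time timeout 500 python3 f0.py
python3 -c "
import cv2,numpy as np
a=[cv2.imread(f'pics/fit_{t}_{n}.png') for t in'bu' for n in('scene','top')]
W=max(i.shape[1] for i in a)
a=[cv2.copyMakeBorder(i,0,4,0,W-i.shape[1],0,value=(0,0,90)) for i in a]
m=np.vstack(a);print(m.shape);cv2.imwrite('pics/fits0.png',cv2.resize(m,None,fx=.6,fy=.6))"
```

```text
[ 0.4732606  -0.16086407  0.        ]
None [ 0.465  -0.1507  2.4546  9.3674  8.284 ] 140.63941376315205 29.589472526044034 sep [('scene', np.float64(13.64)), ('top', np.float64(15.95))]
['top'] [ 0.466  -0.1501  2.4488  9.5096  7.6146] 140.3072788650093 12.527837696307857 sep [('scene', np.float64(19.66)), ('top', np.float64(12.53))]
['scene'] [ 0.4631 -0.1507  2.4563  9.5304  6.4196] 140.73518822097924 9.002587681777369 sep [('scene', np.float64(9.0)), ('top', np.float64(36.47))]
[0.58567166 0.24789917 0.        ]
None [ 0.5747  0.236   3.76   74.3574] 215.4338138389967 34.77738467709141 sep [('scene', np.float64(17.28)), ('top', np.float64(17.5))]
['top'] [ 0.5756  0.2362  3.7611 74.7255] 215.49395673154177 15.844163674398914 sep [('scene', np.float64(22.69)), ('top', np.float64(15.84))]
['scene'] [ 0.5722  0.2371  3.7688 73.9921] 215.93890472097846 12.61905553920031 sep [('scene', np.float64(12.62)), ('top', np.float64(53.12))]
(956, 720, 3)[ WARN:0@2.368] global loadsave.cpp:1063 imwrite_ Unsupported depth image for selected encoder is fallbacked to CV_8U.

real	0m3.674s
user	0m4.170s
sys	0m0.092s
```

View pics/fits0.png

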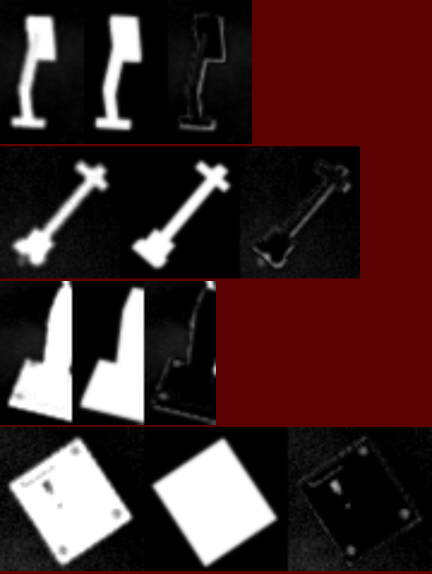

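```bash
cat >> h.py <<'E'
from scipy.spatial.transform import Rotation as Ro
def goal(p,yaw):
    "tool down, tool z yaw (deg)"
    c,s=np.cos(np.radians(yaw)),np.sin(np.radians(yaw));z=np.array([c,s,0]);x=np.array([0,0,-1.]);return np.array(p,float),np.c_[x,np.cross(z,x),z]
def inc(p,yaw,s=None):
    s=s or r.sense();R0=np.array(s['ee_rot']);P,R=goal(p,yaw)
    rv=Ro.from_matrix(R0.T@R).as_rotvec(degrees=True);return np.round(np.r_[rv,R0.T@(P-s['tcp_pos'])],4)
E
python3 - <<'E'
from fit import *
Tb=pose(.465,-.1507,np.radians(140.64));Tu=pose(.5747,.236,np.radians(215.45))
g=Tb@[-.05,0,.067,1];print('grip',g)
print('inc',inc([g[0],g[1],.30],140.64-180))
B=cv2.imread('pics/scene0.png')
for z in(51,58,66,74,81): print(z,proj('scene',[(Tu@[-.011,y,z/1e3,1])[:3] for y in(-.014,.014)]).round(1).tolist(),proj('scene',[(Tu@[-.0,y,z/1e3,1])[:3] for y in(-.014,.014)]).round(1).tolist())
print('face',proj('scene',[(Tu@[0,y,z,1])[:3] for y in(-.027,.027) for z in (0.01,.095,.11,.125,.138,.175)]).round(1).tolist())
cv2.imwrite('pics/up.png',cv2.resize(B[145:200,322:357],None,fx=10,fy=10,interpolation=cv2.INTER_CUBIC))
E
```

```text
grip [ 0.50365883 -0.18240954  0.067       1.        ]
inc [57.9582 -0.0611 -0.0961 -0.0993  0.2911  0.419 ]
51 [[342.6, 179.5], [340.7, 184.5]] [[339.5, 178.7], [337.6, 183.8]]
58 [[342.8, 178.0], [340.9, 183.0]] [[339.7, 177.2], [337.8, 182.3]]
66 [[343.1, 176.3], [341.2, 181.3]] [[340.0, 175.5], [338.1, 180.6]]
74 [[343.3, 174.5], [341.5, 179.6]] [[340.3, 173.8], [338.4, 178.8]]
81 [[343.6, 173.0], [341.7, 178.0]] [[340.5, 172.3], [338.6, 177.3]]
face [[339.1, 185.0], [341.9, 166.9], [342.4, 163.6], [342.9, 160.2], [343.4, 157.2], [344.7, 148.5], [335.4, 194.7], [338.1, 176.6], [338.6, 173.2], [339.2, 169.8], [339.6, 166.8], [340.9, 158.1]]
```

View pics/up.png

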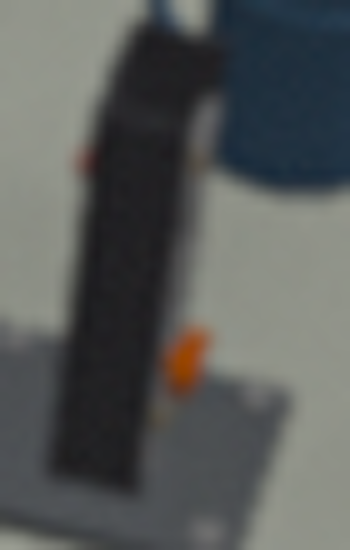

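Call:
move_arm(
  increments=[0, 0, 0, -0.04, 0, 0, 0.087, 7, 0, 0, -0.08, 0.005, 0.008, 0.087, 57.96, -0.06, -0.1, -0.0993, 0.2911, 0.419, 0.05, 57.96, -0.06, -0.1, -0.0993, 0.2911, 0.419, 0.05, 57.96, -0.06, -0.1, -0.0993, 0.2911, 0.419, 0.05, 57.96, -0.06, -0.1, -0.0993, 0.2911, 0.419, 0.05, 57.96, -0.06, -0.1, -0.0993, 0.2911, 0.419, 0.05, 57.96, -0.06, -0.1, -0.0993, 0.2911, 0.419, 0.05, 57.96, -0.06, -0.1, -0.0993, 0.2911, 0.419, 0.05, 57.96, -0.06, -0.1, -0.0993, 0.2911, 0.419, 0.05, 57.96, -0.06, -0.1, -0.0993, 0.2911, 0.419, 0.05, 57.96, -0.06, -0.1, -0.0993, 0.2911, 0.419, 0.05],
)

```text
time_s: 1.1
tcp_pos: [0.4384, -0.27, 0.2961]
ee_rot: [[0.0, 0.634, 0.773], [-0.002, 0.773, -0.634], [-1.0, -0.001, 0.001]]
wrist_force: [0.4, -0.5, -0.8]
gripper_width: 0.577
```

Run:
```python
from h import *
s=r.sense();print(s['time_s'],s['tcp_pos'],s['wrist_force'],s['gripper_width'],s['joints'])
print(inc([.50366,-.18241,.056],-39.36))
```

```text
1.1 [ 0.43842788 -0.27001651  0.29609989] [ 0.36547988 -0.52377569 -0.75382127] 0.5767304508948122 [-1.34938415e+01  7.97642209e+00 -5.22064409e+00  8.25356116e-02
 -7.67628893e+01 -1.15894003e+02]
[-0.009   0.0711  0.0548  0.24    0.1093 -0.0054]
```

Call:
move_arm(
  increments=[0, 0, 0, 0.05, 0.109, -0.005, 0.05, 0, 0, 0, 0.1, 0.109, -0.005, 0.05, 0, 0, 0, 0.14, 0.109, -0.005, 0.05, 0, 0, 0, 0.14, 0.109, -0.005, 0.05, 0, 0, 0, 0.14, 0.109, -0.005, 0.05, 0, 0, 0, 0.14, 0.109, -0.005, 0.05],
)

```text
time_s: 1.6
tcp_pos: [0.5007, -0.1828, 0.151]
ee_rot: [[-0.01, 0.633, 0.774], [0.0, 0.774, -0.633], [-1.0, -0.006, -0.008]]
wrist_force: [0.0, -0.1, -0.2]
gripper_width: 0.573
```

Run:
```python
from h import *
s=r.sense();print(s['time_s'],s['tcp_pos'],s['wrist_force'],s['gripper_width'],s['joint_velocities'])
print(inc([.50366,-.18241,.056],-39.36))
im=r.capture('scene');a=im[150:270,170:290];b=r.capture('top')[180:300,290:410]
cv2.imwrite('pics/g1.png',cv2.resize(np.hstack([a,b])[:,:,::-1],None,fx=3.3,fy=3.3,interpolation=cv2.INTER_CUBIC))
```

```text
1.6 [ 0.50070796 -0.18281992  0.15101372] [ 0.03132845 -0.09622663 -0.16074937] 0.5730627698985166 [-1.79302341 -3.37038373  4.75908482  2.21874072 -3.63086582  1.03297007]
[ 0.0986 -0.4331  0.3502  0.095   0.0028  0.0027]
```

View pics/g1.png

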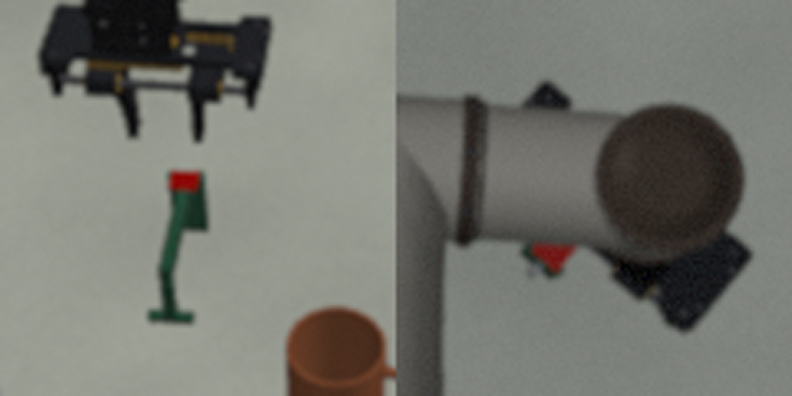

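Call:
move_arm(
  increments=[0, 0, 0, 0.04, 0.002, 0.002, 0.05, 0, 0, 0, 0.075, 0.002, 0.002, 0.05, 0, 0, 0, 0.095, 0.002, 0.002, 0.05, 0, 0, 0, 0.095, 0.002, 0.002, 0.05, 0, 0, 0, 0.095, 0.002, 0.002, 0.05],
)

```text
time_s: 2.12
tcp_pos: [0.507, -0.1856, 0.0625]
ee_rot: [[0.002, 0.634, 0.773], [-0.003, 0.773, -0.634], [-1.0, -0.001, 0.003]]
wrist_force: [0.1, -0.7, 0.8]
gripper_width: 0.575
```

Run:
```python
from h import *
s=r.sense();print(s['time_s'],s['tcp_pos'],s['wrist_force'],s['gripper_width'],s['joint_velocities'])
print(inc([.50366,-.18241,.056],-39.36))
```

```text
2.1167 [ 0.50698048 -0.18560927  0.06250538] [ 0.0659852  -0.71838675  0.79343743] 0.5750795559101283 [ 0.19449614 -1.87318277  2.13517046  0.57032293  0.13710222 -0.0175453 ]
[-0.0096  0.1972  0.0371  0.0065  0.0004 -0.0046]
```

Call:
move_arm(
  increments=[0, 0, 0, 0, 0, -0.004, 0.05, 0, 0, 0, 0, 0, -0.004, 0.05, 0, 0, 0, 0, 0, -0.004, 0.05],
)

```text
time_s: 2.37
tcp_pos: [0.5043, -0.1823, 0.0633]
ee_rot: [[0.005, 0.634, 0.773], [-0.002, 0.773, -0.634], [-1.0, 0.001, 0.005]]
wrist_force: [0.6, 0.4, -0.5]
gripper_width: 0.574
```

Run:
```python
from h import *
s=r.sense();print(s['time_s'],s['tcp_pos'],s['wrist_force'],s['gripper_width'],s['joint_velocities'])
print(inc([.50366,-.18241,.056],-39.36))
```

```text
2.3667 [ 0.50428143 -0.18227861  0.0632834 ] [ 0.56983844  0.3751006  -0.46653853] 0.5738063615960972 [ 0.08263346  0.63617104 -0.22801556 -0.06915719  0.29186737  0.11382114]
[ 0.0195  0.2992 -0.0803  0.0073 -0.0005 -0.0004]
```

Call:
move_arm(
  increments=[0, 0.3, 0, 0.007, -0.0005, 0, 0.05, 0, 0.3, 0, 0.007, -0.0005, 0, 0.05, 0, 0.3, 0, 0.007, -0.0005, 0, 0.03, 0, 0.3, 0, 0.007, -0.0005, 0, 0.02, 0, 0.3, 0, 0.007, -0.0005, 0, 0.014, 0, 0.3, 0, 0.007, -0.0005, 0, 0.005, 0, 0.3, 0, 0.007, -0.0005, 0, 0.0, 0, 0.3, 0, 0.007, -0.0005, 0, 0.0, 0, 0.3, 0, 0.007, -0.0005, 0, 0.0, 0, 0.3, 0, 0.007, -0.0005, 0, 0.0, 0, 0.3, 0, 0.007, -0.0005, 0, 0.0],
)

```text
time_s: 3.28
tcp_pos: [0.5029, -0.1825, 0.0542]
ee_rot: [[-0.003, 0.634, 0.773], [0.002, 0.773, -0.634], [-1.0, -0.001, -0.003]]
wrist_force: [0.3, 0.7, 0.3]
gripper_width: 0.126
```

Run:
```python
from h import *
s=r.sense();print(s['time_s'],s['tcp_pos'],s['wrist_force'],s['moment'],s['gripper_width'],s['joint_velocities'])
print(inc([.50366,-.18241,.056],-39.36))
im=r.capture('scene');a=im[150:270,170:290]
cv2.imwrite('pics/g2.png',cv2.resize(a[:,:,::-1],None,fx=5,fy=5,interpolation=cv2.INTER_CUBIC))
```

```text
3.2833 [ 0.50292945 -0.1824649   0.05416042] [0.31522993 0.70308072 0.25027284] [ 0.01326288 -0.07744523 -0.0216702 ] 0.12568430793721277 [-0.04286169 -0.09263233 -0.00952977  0.0925036  -0.07539492  0.01322315]
[ 0.0064 -0.1895  0.0408 -0.0018  0.0005  0.0005]
```

View pics/g2.png

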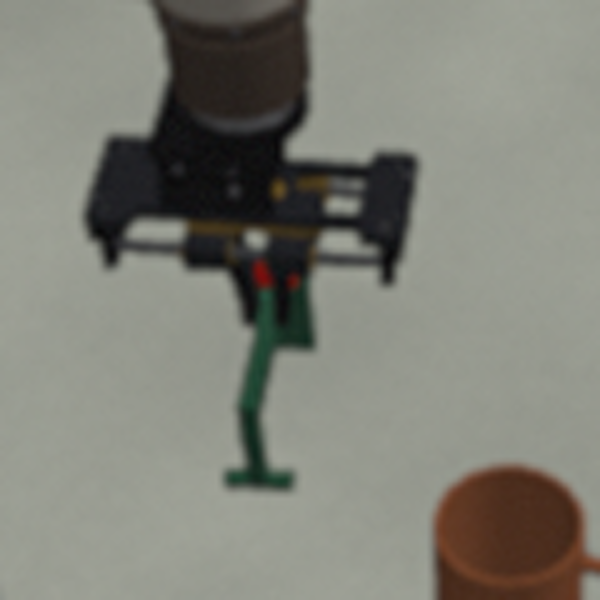

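Run:
```python
from fit import *
Tu=pose(.5747,.236,np.radians(215.45))
t=Tu@[-.15,0,0,1]
s=r.sense();R0=np.array(s['ee_rot'])
d=np.array([t[0],t[1],.26])-s['tcp_pos'];dyaw=215.45-180+39.37
print(d,R0.T@d, dyaw)
```

```text
[0.19396428 0.50543726 0.20581647] [-0.20563138  0.51369272 -0.17112834] 74.82
```

Call:
move_arm(
  increments=[0, 0, 0, -0.02, 0, 0, 0, 0, 0, 0, -0.05, 0, 0, 0, 0, 0, 0, -0.09, 0, 0, 0, 0, 0, 0, -0.13, 0, 0, 0, 0, 0, 0, -0.17, 0, 0, 0, 0, 0, 0, -0.205, 0.01, 0, 0, -6, 0, 0, -0.205, 0.05, -0.015, 0, -12, 0, 0, -0.205, 0.09, -0.03, 0, -19, 0, 0, -0.205, 0.13, -0.043, 0, -25, 0, 0, -0.205, 0.17, -0.057, 0, -31, 0, 0, -0.205, 0.21, -0.07, 0, -37, 0, 0, -0.205, 0.25, -0.083, 0],
)

```text
time_s: 4.33
tcp_pos: [0.596, 0.0613, 0.2585]
ee_rot: [[-0.005, 0.036, 0.999], [0.001, 0.999, -0.036], [-1.0, 0.001, -0.005]]
wrist_force: [0.3, -0.7, -1.6]
gripper_width: 0.126
```

```bash
cat > st.py <<'E'
from fit import *
import sys
Tu=pose(.5747,.236,np.radians(215.45))
def st(rx,rz,ry=0.,yaw=35.45):
    """print state, root estimate in upright frame, increments to root (rx,ry,rz) mm"""
    s=r.sense();R=np.array(s['ee_rot']);p=s['tcp_pos']
    off=np.array([-.0022,0,-.0495])  # root from TCP in tool axes (x down, z=-bx)
    root=np.linalg.inv(Tu)@np.r_[p+R@off,1]
    f=Tu[:3,:3].T@s['wrist_force']
    print('t',round(s['time_s'],2),'tcp',p.round(4),'root mm',(root[:3]*1e3).round(2),'F upr',f.round(2),'M',s['moment'].round(2),'w',round(s['gripper_width'],3),'yaw',np.degrees(np.arctan2(R[1,2],R[0,2])).round(2),'x',R[:,0].round(4),'v',abs(s['joint_velocities']).max().round(2))
    # target: tool z yaw, keep grasp tilt (x = z-down)
    P,Rg=goal([0,0,0],yaw)
    tr=(Tu@[rx/1e3,ry/1e3,rz/1e3,1])[:3];tp=tr-Rg@off
    print('inc',np.round(np.r_[Ro.from_matrix(R.T@Rg).as_rotvec(degrees=True),R.T@(tp-p)],4).tolist())
if __name__=='__main__': st(*map(float,sys.argv[1:]))
E
python3 st.py -100 260
```

```text
t 4.33 tcp [0.596  0.0613 0.2585] root mm [123.24 124.53 260.95] F upr [ 0.18  0.71 -1.59] M [-0.17 -0.19  0.02] w 0.126 yaw -2.06 x [-0.0049  0.0015 -1.    ] v 37.63
inc [-37.5066, -0.2505, -0.1641, 0.0006, 0.2648, 0.0911]
```

Call:
move_arm(
  increments=[-6, 0, 0, 0, 0.04, 0.014, 0, -12, 0, 0, 0, 0.08, 0.028, 0, -18, 0, 0, 0, 0.12, 0.042, 0, -25, 0, 0, 0, 0.16, 0.055, 0, -31, 0, 0, 0, 0.2, 0.07, 0, -37.5, 0, 0, 0, 0.24, 0.083, 0, -37.5, 0, 0, 0, 0.265, 0.091, 0, -37.5, 0, 0, 0, 0.265, 0.091, 0, -37.5, 0, 0, 0, 0.265, 0.091, 0, -37.5, 0, 0, 0, 0.265, 0.091, 0],
)

```text
time_s: 5.17
tcp_pos: [0.6977, 0.3203, 0.2576]
ee_rot: [[-0.006, -0.576, 0.818], [-0.0, 0.818, 0.576], [-1.0, 0.003, -0.005]]
wrist_force: [0.8, -0.7, -1.7]
gripper_width: 0.125
```

```bash
sed -i 's/\[-.0022,0/[.0022,0/' st.py; python3 st.py -40 115;python3 - <<'E'
from fit import *
for n in('scene','top'):
    cv2.imwrite(f'pics/{n}1.png',r.capture(n)[:,:,::-1])
a=cv2.imread('pics/scene1.png')[90:210,290:410];b=cv2.imread('pics/top1.png')[120:240,130:250]
cv2.imwrite('pics/g3.png',cv2.resize(np.hstack([a,b]),None,fx=3.3,fy=3.3,interpolation=cv2.INTER_CUBIC))
E
```

```text
t 5.17 tcp [0.6977 0.3203 0.2576] root mm [-99.55   2.41 255.69] F upr [-0.22  1.02 -1.73] M [-0.01 -0.03 -0.01] w 0.125 yaw 35.16 x [-5.8e-03 -1.0e-04 -1.0e+00] v 1.87
inc [-0.2929, -0.2733, -0.1844, 0.1407, 0.0019, -0.0589]
```

View pics/g3.png

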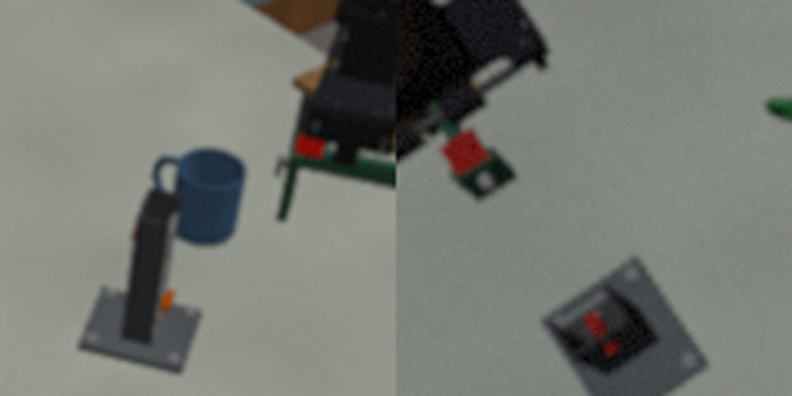

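Call:
move_arm(
  increments=[-0.3, -0.2, -0.1, 0.03, 0.002, 0, 0, -0.3, -0.2, -0.1, 0.07, 0.002, 0, 0, -0.3, -0.2, -0.1, 0.11, 0.002, -0.01, 0, -0.3, -0.2, -0.1, 0.14, 0.002, -0.03, 0, -0.3, -0.2, -0.1, 0.14, 0.002, -0.05, 0, -0.3, -0.2, -0.1, 0.14, 0.002, -0.059, 0, -0.3, -0.2, -0.1, 0.14, 0.002, -0.059, 0, -0.3, -0.2, -0.1, 0.14, 0.002, -0.059, 0, -0.3, -0.2, -0.1, 0.14, 0.002, -0.059, 0],
)

```text
time_s: 6.02
tcp_pos: [0.6494, 0.2884, 0.1209]
ee_rot: [[0.003, -0.579, 0.815], [0.004, 0.815, 0.579], [-1.0, 0.001, 0.005]]
wrist_force: [0.1, 0.1, -1.4]
gripper_width: 0.127
```

```bash
python3 st.py -25 100;python3 - <<'E'
from fit import *
for n in('scene','top'):
    cv2.imwrite(f'pics/{n}2.png',r.capture(n)[:,:,::-1])
a=cv2.imread('pics/scene2.png')[120:210,300:390];b=cv2.imread('pics/top2.png')[150:240,150:240]
cv2.imwrite('pics/g4.png',cv2.resize(np.hstack([a,b]),None,fx=4.4,fy=4.4,interpolation=cv2.INTER_CUBIC))
E
```

```text
t 6.02 tcp [0.6494 0.2884 0.1209] root mm [-41.72   0.59 118.46] F upr [-0.2  -0.03 -1.39] M [-0.04 -0.03 -0.03] w 0.127 yaw 35.41 x [ 0.0031  0.0038 -1.    ] v 0.79
inc [-0.0423, 0.2741, -0.0753, 0.0186, 0.0006, -0.0168]
```

View pics/g4.png

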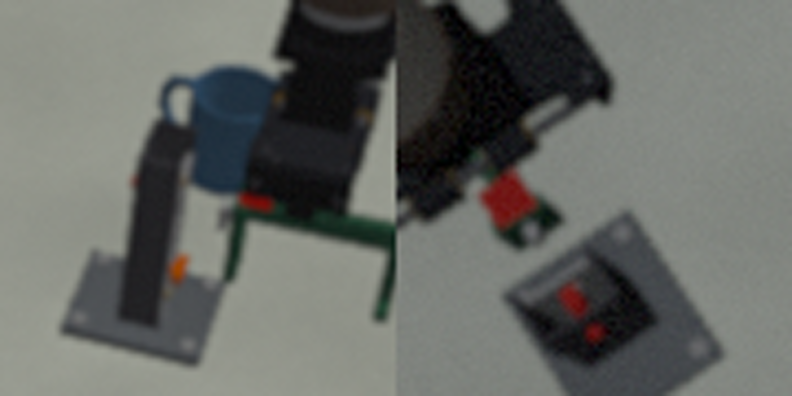

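```bash
cat > pad.py <<'E'
from fit import *
from st import Tu
im=cv2.imread('pics/top2.png').astype(float)
x0,y0,w,h=250-0-100+0,150,50,70
x0=165;y0=185
roi=(165,183,32,30)
a=im[roi[1]:roi[1]+roi[3],roi[0]:roi[0]+roi[2]]
red=np.clip((a[:,:,2]-a[:,:,1]-15)/60,0,1);red[red<.1]=0
# keep only pad blob (upper left)
n,l,stt,c=cv2.connectedComponentsWithStats((red>.3).astype(np.uint8));print(stt,c+roi[:2])
# predicted pad centre
root=np.array([-41.72,.59,118.46])/1e3
T=Tu.copy();
base=(Tu@np.r_[root-[0,0,.052],1])[:3];T[:3,3]=base
print('pred',proj('top',[(T@[-.015,0,.081,1])[:3]]), 'per +1mm y', (proj('top',[(T@[-.015,.01,.081,1])[:3]])-proj('top',[(T@[-.015,0,.081,1])[:3]]))/10,'per+1mm x',(proj('top',[(T@[-.005,0,.081,1])[:3]])-proj('top',[(T@[-.015,0,.081,1])[:3]]))/10)
best=max(range(1,n),key=lambda i:stt[i][4]);m=cv2.dilate((l==best).astype(np.uint8),np.ones((3,3)))*red
ys,xs=np.mgrid[:m.shape[0],:m.shape[1]];print('obs',(m*xs).sum()/m.sum()+roi[0],(m*ys).sum()/m.sum()+roi[1],m.sum())
E
python3 pad.py
```

```text
[[  0   0  32  30 856]
 [  4   6  13  13 104]] [[181.17873832 197.82242991]
 [174.91346154 194.84615385]]
pred [[174.64149568 195.12598559]] per +1mm y [[ 0.32332046 -0.21451332]] per+1mm x [[0.20755264 0.31597767]]
obs 174.88133453561767 194.86456266907123 92.41666666666667
```

```bash
python3 st.py -20 100 -0.6
```

```text
t 6.12 tcp [0.6491 0.2886 0.1201] root mm [-41.66   0.27 117.69] F upr [ 1.1  -0.15 -2.32] M [0.04 0.03 0.01] w 0.127 yaw 35.43 x [ 0.002   0.0032 -1.    ] v 0.52
inc [-0.0244, 0.2014, -0.0843, 0.0178, 0.0009, -0.0217]
```

Call:
move_arm(
  increments=[0, 0.2, 0, -0.0015, 0.0009, -0.01, 0, 0, 0.2, 0, -0.0015, 0.0009, -0.018, 0, 0, 0.2, 0, -0.0015, 0.0009, -0.026, 0, 0, 0.2, 0, -0.0015, 0.0009, -0.026, 0, 0, 0.2, 0, -0.0015, 0.0009, -0.026, 0, 0, 0.2, 0, -0.0015, 0.0009, -0.026, 0],
)

```text
time_s: 6.62
tcp_pos: [0.6267, 0.2741, 0.1211]
ee_rot: [[-0.002, -0.58, 0.815], [0.0, 0.815, 0.58], [-1.0, 0.001, -0.001]]
wrist_force: [-0.4, 0.3, -0.9]
gripper_width: 0.124
```

```bash
python3 st.py -16 120 -0.6
```

```text
t 6.62 tcp [0.6267 0.2741 0.1211] root mm [-14.95  -0.86 118.97] F upr [ 0.16 -0.54 -0.94] M [ 0.06 -0.02  0.01] w 0.124 yaw 35.46 x [-1.6e-03  4.0e-04 -1.0e+00] v 0.5
inc [0.0096, -0.0623, -0.0746, -0.0011, -0.0003, 0.001]
```

Call:
move_arm(
  increments=[0, 0, 0, -0.001, 0, -0.001, 0, 0, 0, 0, -0.001, 0, -0.002, 0, 0, 0, 0, -0.001, 0, -0.003, 0, 0, 0, 0, -0.001, 0, -0.004, 0, 0, 0, 0, -0.001, 0, -0.005, 0, 0, 0, 0, -0.001, 0, -0.006, 0, 0, 0, 0, -0.001, 0, -0.006, 0, 0, 0, 0, -0.001, 0, -0.006, 0],
)

```text
time_s: 7.28
tcp_pos: [0.6217, 0.2705, 0.1218]
ee_rot: [[-0.002, -0.58, 0.815], [0.0, 0.815, 0.58], [-1.0, 0.001, -0.002]]
wrist_force: [0.5, -0.1, -1.8]
gripper_width: 0.129
```

```bash
python3 st.py -16 120 -0.6
```

```text
t 7.28 tcp [0.6217 0.2705 0.1218] root mm [ -8.75  -0.86 119.71] F upr [-0.36  0.42 -1.76] M [ 0.01 -0.04 -0.03] w 0.129 yaw 35.45 x [-2.3e-03  1.0e-04 -1.0e+00] v 0.16
inc [0.0011, -0.1045, -0.0804, -0.0004, -0.0003, 0.0072]
```

Call:
move_arm(
  increments=[0, 0, 0, 0, 0, -0.001, 0, 0, 0, 0, 0, 0, -0.002, 0, 0, 0, 0, 0, 0, -0.003, 0, 0, 0, 0, 0, 0, -0.004, 0, 0, 0, 0, 0, 0, -0.004, 0, 0, 0, 0, 0, 0, -0.004, 0],
)

```text
time_s: 7.78
tcp_pos: [0.6184, 0.2682, 0.1219]
ee_rot: [[-0.002, -0.58, 0.815], [0.0, 0.815, 0.58], [-1.0, 0.001, -0.002]]
wrist_force: [-0.0, 0.1, -1.8]
gripper_width: 0.127
```

```bash
python3 st.py -16 120 -0.6
```

```text
t 7.78 tcp [0.6184 0.2682 0.1219] root mm [ -4.73  -0.87 119.75] F upr [-0.01 -0.09 -1.81] M [ 0.03 -0.   -0.02] w 0.127 yaw 35.45 x [-2.3e-03  1.0e-04 -1.0e+00] v 0.16
inc [0.0013, -0.1051, -0.0796, -0.0004, -0.0003, 0.0113]
```

Call:
move_arm(
  increments=[0, 0, 0, 0, 0, -0.001, 0, 0, 0, 0, 0, 0, -0.002, 0, 0, 0, 0, 0, 0, -0.003, 0, 0, 0, 0, 0, 0, -0.004, 0, 0, 0, 0, 0, 0, -0.004, 0, 0, 0, 0, 0, 0, -0.004, 0],
)

```text
time_s: 8.28
tcp_pos: [0.6157, 0.2663, 0.1222]
ee_rot: [[-0.001, -0.58, 0.815], [0.001, 0.815, 0.58], [-1.0, 0.001, 0.0]]
wrist_force: [2.4, 1.3, -1.6]
gripper_width: 0.127
```

```bash
python3 st.py -16 120 -0.6;python3 - <<'E'
from fit import *
for n in('scene','top'):
    cv2.imwrite(f'pics/{n}3.png',r.capture(n)[:,:,::-1])
a=cv2.imread('pics/scene3.png')[130:210,300:380];b=cv2.imread('pics/top3.png')[170:250,150:230]
cv2.imwrite('pics/g5.png',cv2.resize(np.hstack([a,b]),None,fx=5,fy=5,interpolation=cv2.INTER_CUBIC))
E
```

```text
t 8.28 tcp [0.6157 0.2663 0.1222] root mm [ -1.5   -0.86 120.04] F upr [-2.7   0.32 -1.58] M [ 0.55 -0.76 -0.03] w 0.127 yaw 35.46 x [-7.e-04  1.e-03 -1.e+00] v 0.17
inc [0.0111, 0.0004, -0.0721, 0.0, -0.0003, 0.0145]
```

View pics/g5.png

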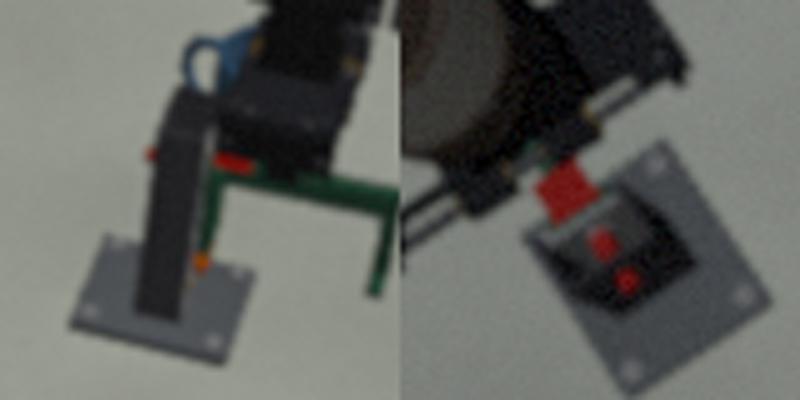

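Call:
move_arm(
  increments=[0, 0, 0, 0, 0, -0.001, 0, 0, 0, 0, 0, 0, -0.002, 0, 0, 0, 0, 0, 0, -0.003, 0, 0, 0, 0, 0, 0, -0.0035, 0, 0, 0, 0, 0, 0, -0.0035, 0, 0, 0, 0, 0, 0, -0.0035, 0],
)

```text
time_s: 8.88
tcp_pos: [0.6151, 0.266, 0.123]
ee_rot: [[0.005, -0.581, 0.814], [0.005, 0.814, 0.581], [-1.0, 0.001, 0.007]]
wrist_force: [7.4, 4.7, -2.1]
gripper_width: 0.131
```

```bash
python3 st.py -16 120 -0.6
```

```text
t 8.88 tcp [0.6151 0.266  0.123 ] root mm [ -0.8   -0.93 120.51] F upr [-8.71  0.48 -2.12] M [ 1.49 -2.06 -0.02] w 0.131 yaw 35.49 x [ 0.0048  0.0046 -1.    ] v 0.13
inc [0.0417, 0.3803, -0.0558, 0.0009, -0.0004, 0.0152]
```

Call:
move_arm(
  increments=[0, 0, 0, 0.001, 0, 0.0005, 0, 0, 0, 0, 0.002, 0, 0.001, 0, 0, 0, 0, 0.003, 0, 0.001, 0, 0, 0, 0, 0.004, 0, 0.001, 0, 0, 0, 0, 0.005, 0, 0.001, 0, 0, 0, 0, 0.006, 0, 0.001, 0, 0, 0, 0, 0.006, 0, 0.001, 0, 0, 0, 0, 0.006, 0, 0.001, 0],
)

```text
time_s: 9.55
tcp_pos: [0.6152, 0.2658, 0.1173]
ee_rot: [[0.003, -0.581, 0.814], [0.003, 0.814, 0.581], [-1.0, 0.001, 0.004]]
wrist_force: [5.0, 2.7, -0.2]
gripper_width: 0.128
```

```bash
python3 st.py -16 120 -0.6
```

```text
t 9.55 tcp [0.6152 0.2658 0.1173] root mm [ -0.82  -0.73 114.86] F upr [-5.69  0.68 -0.16] M [ 1.12 -1.46  0.09] w 0.128 yaw 35.49 x [ 0.0031  0.003  -1.    ] v 0.07
inc [0.0447, 0.2468, -0.0365, -0.0049, -0.0002, 0.0152]
```

Call:
move_arm(
  increments=[0, 0, 0, 0.001, 0, 0, 0, 0, 0, 0, 0.002, 0, 0, 0, 0, 0, 0, 0.003, 0, 0, 0, 0, 0, 0, 0.004, 0, 0, 0, 0, 0, 0, 0.004, 0, 0, 0, 0, 0, 0, 0.004, 0, 0, 0],
)

```text
time_s: 10.05
tcp_pos: [0.6152, 0.2658, 0.1133]
ee_rot: [[0.003, -0.581, 0.814], [0.003, 0.814, 0.581], [-1.0, 0.001, 0.004]]
wrist_force: [4.9, 3.6, 0.1]
gripper_width: 0.132
```

```bash
python3 st.py -16 120 -0.6
```

```text
t 10.05 tcp [0.6152 0.2658 0.1133] root mm [ -0.82  -0.72 110.87] F upr [-6.02 -0.08  0.09] M [ 1.07 -1.46  0.07] w 0.132 yaw 35.49 x [ 0.0032  0.003  -1.    ] v 0.08
inc [0.0444, 0.2478, -0.036, -0.0088, -0.0002, 0.0152]
```

Call:
move_arm(
  increments=[0, 0, 0, 0.001, 0, 0, 0, 0, 0, 0, 0.002, 0, 0, 0, 0, 0, 0, 0.003, 0, 0, 0, 0, 0, 0, 0.003, 0, 0, 0, 0, 0, 0, 0.003, 0, 0, 0],
)

```text
time_s: 10.47
tcp_pos: [0.6153, 0.2659, 0.1106]
ee_rot: [[0.003, -0.581, 0.814], [0.003, 0.814, 0.581], [-1.0, 0.001, 0.005]]
wrist_force: [4.0, 3.8, 1.2]
gripper_width: 0.125
```

```bash
python3 st.py -16 120 -0.6
```

```text
t 10.47 tcp [0.6153 0.2659 0.1106] root mm [ -0.87  -0.76 108.17] F upr [-5.49 -0.78  1.22] M [ 1.01 -1.39  0.05] w 0.125 yaw 35.5 x [ 0.0034  0.0031 -1.    ] v 0.08
inc [0.0528, 0.261, -0.0336, -0.0115, -0.0002, 0.0152]
```

Call:
move_arm(
  increments=[0, 0, 0, 0.001, 0, 0, 0, 0, 0, 0, 0.002, 0, 0, 0, 0, 0, 0, 0.003, 0, 0, 0, 0, 0, 0, 0.003, 0, 0, 0, 0, 0, 0, 0.003, 0, 0, 0],
)

```text
time_s: 10.88
tcp_pos: [0.6153, 0.2659, 0.1081]
ee_rot: [[0.004, -0.581, 0.814], [0.003, 0.814, 0.581], [-1.0, 0.0, 0.005]]
wrist_force: [4.0, 3.5, 3.0]
gripper_width: 0.127
```

```bash
python3 st.py -16 120 -0.6;python3 - <<'E'
from fit import *
for n in('scene','top'):
    cv2.imwrite(f'pics/{n}4.png',r.capture(n)[:,:,::-1])
a=cv2.imread('pics/scene4.png')[130:210,300:380];b=cv2.imread('pics/top4.png')[170:250,150:230]
cv2.imwrite('pics/g6.png',cv2.resize(np.hstack([a,b]),None,fx=5,fy=5,interpolation=cv2.INTER_CUBIC))
E
```

```text
t 10.88 tcp [0.6153 0.2659 0.1081] root mm [ -0.88  -0.74 105.62] F upr [-5.28 -0.58  2.96] M [ 0.99 -1.11  0.  ] w 0.127 yaw 35.51 x [ 0.0036  0.0032 -1.    ] v 0.11
inc [0.0558, 0.2735, -0.0272, -0.0141, -0.0002, 0.0152]
```

View pics/g6.png

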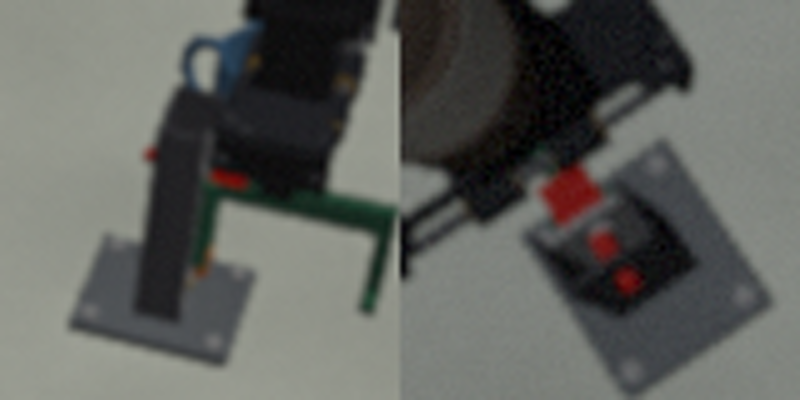

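Call:
move_arm(
  increments=[0, 0, 0, 0.001, 0, 0, 0, 0, 0, 0, 0.002, 0, 0, 0, 0, 0, 0, 0.003, 0, 0, 0, 0, 0, 0, 0.003, 0, 0, 0, 0, 0, 0, 0.003, 0, 0, 0],
)

```text
time_s: 11.4
tcp_pos: [0.6153, 0.2659, 0.1052]
ee_rot: [[0.004, -0.581, 0.814], [0.003, 0.814, 0.581], [-1.0, 0.0, 0.005]]
wrist_force: [3.6, 3.6, 4.4]
gripper_width: 0.13
```

```bash
python3 st.py -16 120 -0.6
```

```text
t 11.4 tcp [0.6153 0.2659 0.1052] root mm [ -0.89  -0.79 102.78] F upr [-5.   -0.9   4.45] M [ 1.12 -1.16  0.03] w 0.13 yaw 35.51 x [ 0.0037  0.0032 -1.    ] v 0.1
inc [0.0625, 0.2759, -0.0267, -0.0169, -0.0002, 0.0152]
```

Call:
move_arm(
  increments=[0, 0, 0, 0.001, 0, 0, 0, 0, 0, 0, 0.002, 0, 0, 0, 0, 0, 0, 0.003, 0, 0, 0, 0, 0, 0, 0.003, 0, 0, 0, 0, 0, 0, 0.003, 0, 0, 0],
)

```text
time_s: 11.82
tcp_pos: [0.6158, 0.2661, 0.1032]
ee_rot: [[0.005, -0.581, 0.814], [0.004, 0.814, 0.581], [-1.0, -0.0, 0.006]]
wrist_force: [4.4, 3.2, 6.9]
gripper_width: 0.126
```

```bash
python3 st.py -16 120 -0.6
```

```text
t 11.82 tcp [0.6158 0.2661 0.1032] root mm [ -1.42  -0.63 100.72] F upr [-5.45 -0.04  6.94] M [ 1.05 -1.    0.01] w 0.126 yaw 35.53 x [ 0.0051  0.0036 -1.    ] v 0.13
inc [0.0823, 0.3576, 0.0024, -0.0189, -0.0001, 0.0147]
```

```bash
python3 - <<'E'
from fit import *
for n in('scene','top'):
    cv2.imwrite(f'pics/{n}5.png',r.capture(n)[:,:,::-1])
a=cv2.imread('pics/scene5.png')[130:210,300:380];b=cv2.imread('pics/top5.png')[170:250,150:230]
cv2.imwrite('pics/g7.png',cv2.resize(np.hstack([a,b]),None,fx=5,fy=5,interpolation=cv2.INTER_CUBIC))
E
python3 st.py -0.9 99 -.7
```

```text
t 11.92 tcp [0.6158 0.2661 0.1032] root mm [ -1.43  -0.64 100.73] F upr [-5.86 -1.19  6.32] M [ 1.09 -0.96 -0.08] w 0.128 yaw 35.53 x [ 0.0052  0.0037 -1.    ] v 0.08
inc [0.0799, 0.3623, 0.0007, 0.002, -0.0, -0.0005]
```

View pics/g7.png

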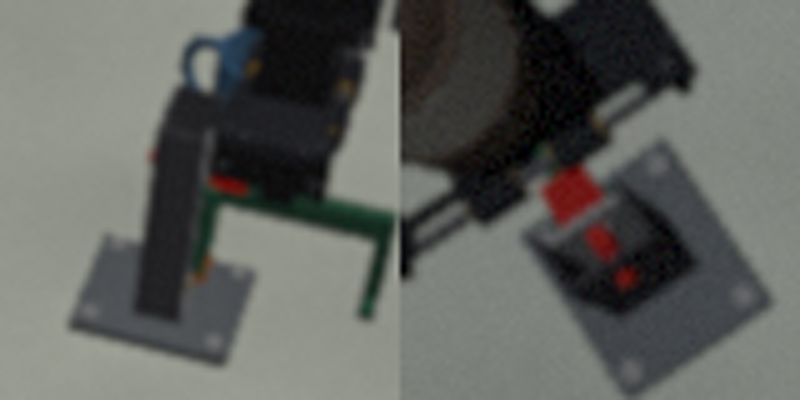

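Run:
```python
import cv2,numpy as np
for n,(x,y,w,h) in (('scene',(322,155,16,12)),('top',(185,205,22,32))):
  for k in '012345':
    a=cv2.imread(f'pics/{n}{k}.png').astype(float)[y:y+h,x:x+w];m=np.clip(a[:,:,2]-a[:,:,1]-8,0,None)
    ys,xs=np.mgrid[:h,:w];print(n,k,m.sum().round(),((m*xs).sum()/m.sum()+x).round(2),((m*ys).sum()/m.sum()+y).round(2))
```

```text
scene 0 48.0 330.19 160.56
scene 1 47.0 330.17 160.62
scene 2 50.0 330.18 160.58
scene 3 181.0 329.77 160.2
scene 4 212.0 329.71 160.24
scene 5 50.0 330.2 160.54
top 0 2838.0 191.3 220.0
top 1 3093.0 191.31 220.0
top 2 3093.0 191.31 220.04
top 3 4680.0 190.09 216.64
top 4 5435.0 189.93 216.01
top 5 5481.0 189.22 214.8
```

Call:
move_arm(
  increments=[0, 0, 0, 0, 0, 0.001, 0, 0, 0, 0, -0.001, 0, 0.002, 0, 0, 0, 0, -0.001, 0, 0.002, 0.02, 0, 0, 0, -0.001, 0, 0.002, 0.03, 0, 0, 0, -0.001, 0, 0.002, 0.04, 0, 0, 0, -0.001, 0, 0.002, 0.04, 0, 0, 0, -0.001, 0, 0.002, 0.04],
)

```text
time_s: 12.5
tcp_pos: [0.6138, 0.2648, 0.0998]
ee_rot: [[-0.005, -0.58, 0.815], [-0.002, 0.815, 0.58], [-1.0, 0.002, -0.005]]
wrist_force: [0.8, 0.6, 1.3]
gripper_width: 0.407
```

```bash
python3 st.py -0.9 99 -.7
python3 - <<'E'
from fit import *
for n in('scene','top'):
    cv2.imwrite(f'pics/{n}6.png',r.capture(n)[:,:,::-1])
a=cv2.imread('pics/scene6.png')[130:210,300:380];b=cv2.imread('pics/top6.png')[170:250,150:230]
cv2.imwrite('pics/g8.png',cv2.resize(np.hstack([a,b]),None,fx=5,fy=5,interpolation=cv2.INTER_CUBIC))
E
```

```text
t 12.5 tcp [0.6138 0.2648 0.0998] root mm [ 0.99 -0.79 97.87] F upr [-0.97 -0.01  1.31] M [-0.02 -0.03  0.01] w 0.407 yaw 35.43 x [-0.0049 -0.0016 -1.    ] v 0.47
inc [-0.0212, -0.2792, -0.0881, -0.0014, -0.0001, 0.0019]
```

View pics/g8.png

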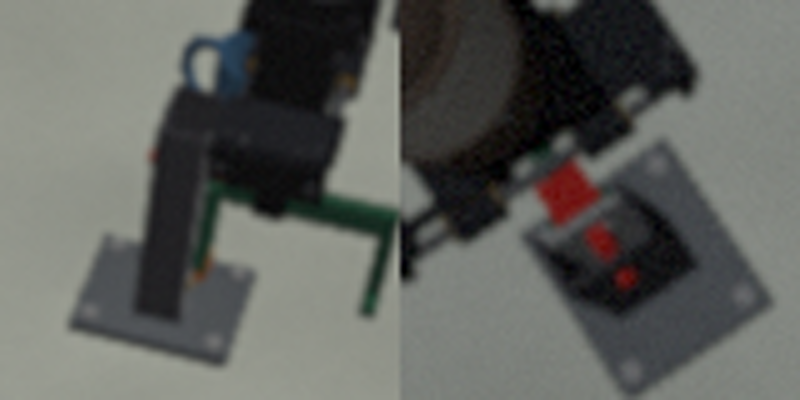

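Call:
move_arm(
  increments=[0, 0, 0, -0.01, 0, 0.002, 0.04, 0, 0, 0, -0.03, 0, 0.003, 0.04, 0, 0, 0, -0.06, 0, 0.003, 0.04, 0, 0, 0, -0.1, 0, 0.003, 0.04, 0, 0, 0, -0.14, 0, 0.003, 0.04, 0, 0, 0, -0.18, 0, 0.01, 0.04, 0, 0, 0, -0.2, 0, 0.04, 0.04, 0, 0, 0, -0.2, 0, 0.08, 0.04, 0, 0, 0, -0.2, 0, 0.1, 0.04, 0, 0, 0, -0.2, 0, 0.1, 0.04, 0, 0, 0, -0.2, 0, 0.1, 0.04],
)

```text
time_s: 13.52
tcp_pos: [0.6969, 0.3239, 0.2987]
ee_rot: [[-0.005, -0.58, 0.815], [-0.002, 0.815, 0.58], [-1.0, 0.002, -0.005]]
wrist_force: [-0.2, -1.2, 0.3]
gripper_width: 0.46
```

```bash
python3 st.py -0.9 99 -.7
python3 - <<'E'
from fit import *
for n in('scene','top'):
    cv2.imwrite(f'pics/{n}7.png',r.capture(n)[:,:,::-1])
a=cv2.imread('pics/scene7.png')[130:210,300:380];b=cv2.imread('pics/top7.png')[150:230,150:230]
cv2.imwrite('pics/g9.png',cv2.resize(np.hstack([a,b]),None,fx=5,fy=5,interpolation=cv2.INTER_CUBIC))
for n,(x,y,w,h) in (('scene',(322,155,16,12)),):
  for k in '04567':
    a=cv2.imread(f'pics/{n}{k}.png').astype(float)[y:y+h,x:x+w];m=np.clip(a[:,:,2]-a[:,:,1]-8,0,None);print(k,m.sum())
E
```

```text
t 13.52 tcp [0.6969 0.3239 0.2987] root mm [-101.01   -0.77  296.74] F upr [0.81 0.84 0.26] M [-0.03  0.03  0.01] w 0.46 yaw 35.46 x [-0.0049 -0.0016 -1.    ] v 2.89
inc [0.0051, -0.2788, -0.0883, 0.198, -0.0004, -0.0992]
0 48.0
4 212.0
5 50.0
6 49.0
7 49.0
```

View pics/g9.png

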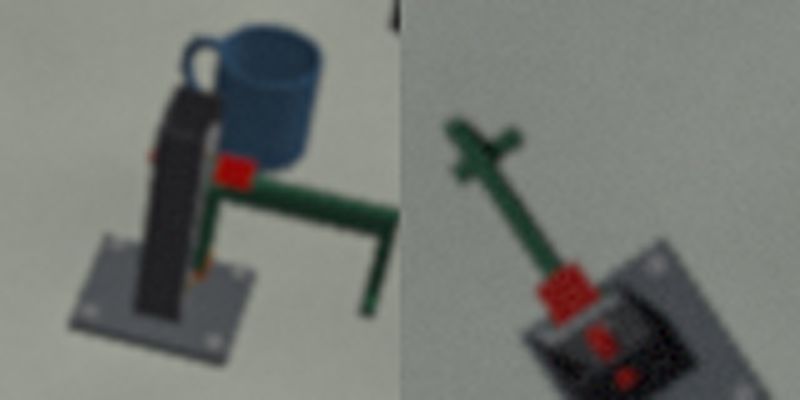

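View pics/scene7.png

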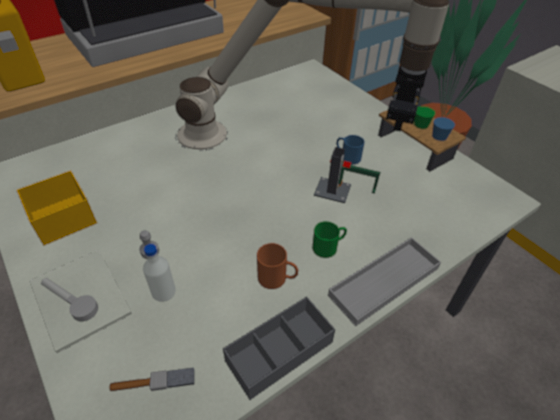

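Run:
```python
from fit import *
from st import Tu
ims={n:cv2.imread(f'pics/{n}7.png')[:,:,::-1] for n in('scene','top')}
rois={'scene':(345,158,38,40),'top':(155,168,36,38)}
al={}
for n in rois:
    x,y,w,h=rois[n];a=ims[n][y:y+h,x:x+w].astype(float);
    sat=a.max(2)-a.min(2)-6; bg=np.median(a[:,:,2]);al[n]=np.clip((bg-a[:,:,2])/(bg-(45 if n=='scene' else 40)),0,1)
    W=np.ones_like(al[n])
    al[n]=(al[n],W)
al['top'][1][28:,22:]=0   # upright/base area
al['scene'][1][:8,:]=0;al['scene'][1][:,:6]=0
def T(p):
    t=Tu.copy();t[:3,:3]=t[:3,:3]@Ro.from_euler('zyx',[p[3],p[4],p[5]]).as_matrix()
    t[:3,3]=(Tu@np.r_[p[:3],1])[:3]-t[:3,:3]@[0,0,.052];return t
def f(p): return sum((al[n][1]*(mask(n,T(p),brk(9.4,8),rois[n])-al[n][0])**2).sum() for n in rois)
p0=np.array([0,0,.100,0,0,0])
st=np.diag([.003,.003,.004,.05,.05,.05]);x=p0
for k in range(3):
    o=minimize(f,x,method='Nelder-Mead',options=dict(initial_simplex=np.vstack([x,x+st]),maxiter=800,xatol=1e-5,fatol=1e-3));x=o.x
print(f(p0),o.fun,x.round(4))
for n in rois:
    m=mask(n,T(x),brk(9.4,8),rois[n]);cv2.imwrite(f'pics/fh_{n}.png',np.clip(cv2.resize(np.hstack([al[n][0],m,al[n][1]*abs(al[n][0]-m)]),None,fx=5,fy=5)*255,0,255).astype(np.uint8))
```

```text
62.4101694228597 11.347394086455834 [-0.     -0.0009  0.1062  0.0166 -0.0196 -0.0318]
```

View pics/fh_scene.png

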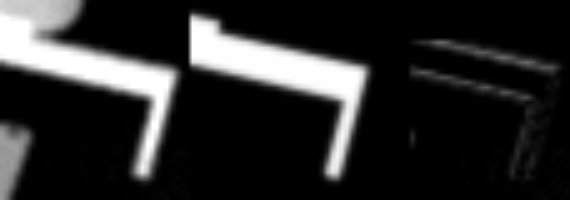

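View pics/fh_top.png

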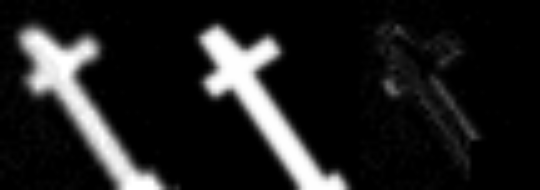

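```bash
python3 -c "
from station import r
s=r.sense();print(s['time_s'],abs(s['joint_velocities']).max(),s['wrist_force']);print(r.finish_job())"
```

```text
13.6167 1.4369269975446268 [ 0.40444346 -0.22232986  1.08634694]
the job is handed in; nothing more can be done
None
```

The bracket hangs locked in the upright and let go, and I handed the job in at 13.6 s on the robot's clock. No verdict was reported.

**What I did**
- I found the bracket and the upright by fitting their outlines in both cameras, then gripped the bar. I carried the bracket above all the other objects.
- I felt the hook into the slot, with at most about 9 N measured at the wrist. I then pressed down about 20 mm while still gripping the bar, with at most about 9 N down, until the catch snapped out. I never pressed the red pad itself.
- I opened the fingers and backed the arm off to 0.30 m high.

**Last checks**
- **Catch:** its red tail at the back of the upright stuck out while the hook was going in. After the snap and after release it matched the empty-slot pictures (red amount 49, against 48 empty and 212 pushed in).
- **Pose:** a fit on the final pictures puts the hook root at about 0 mm from the face and 0.9 mm off the slot's middle. The bracket leans about 0.04 rad and is turned about 0.02 rad, all within the limits.
- **Other objects:** the mugs, jug, tamper and bottle show no visible movement in the final scene picture. I did not measure them.

**What disagreed**
- **Root height:** the arm's reading gave about 100 mm and the cameras about 106 mm. The bracket probably slid a few mm in the grip during the press; the lock itself did not show any effect.
- **Home:** because of that I have no separate confirmation that the neck sits fully on the slot's bottom edge. The catch can snap up to about 2 mm before that.

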